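# Dose a mixing pot with agitator balls from the lever dispenser

## Robot

A 7-joint arm with a two-finger parallel gripper is mounted at the origin on a cart in front of the work surface, level with it; the furniture and walls round the work are solid. World frame = base frame: x ahead of the robot, y to its left, z up, the work surface at z = 0. Lengths are in m, angles in rad, forces in N, time in s.
With the tool pointing down it reaches from about 0.425 to 0.925 m from the base axis. Payload 6.8 kg.
Tool frame: the origin (TCP) lies at the very end of the fingers, on their centre line; the grasp point (between the pads) lies 19 mm behind it (tcp_to_grasp is the distance from the TCP to the grasp point, in m); z points along the fingers, y is the direction in which the jaws open and shut (so a half turn about z gives the same grasp; the last joint's range is limited). The gripper opens to 85 mm and grips with 20 to 120 N. Pads are 22 mm wide; open, the fingers measure 114 mm over their backs; the gripper's body (76 mm by 85 mm) begins 54 mm behind the grasp point. The pads swing forward as they close: fully open they stand 13 mm farther back than shut.
Start: joints at [1.155, 0.477, 0.022, 1.555, -0.011, 1.109, -0.083], TCP at [0.205, -0.643, 0.231] pointing down, gripper open.
Joint ranges: [-2.96, 2.96], [-0.34, 2.1], [-1.41, 1.46], [0.24, 2.44], [-1.37, 4.51], [0.17, 1.92], [-2.96, 2.96]. Speed limits (rad/s): [2.39, 2.39, 3.14, 3.14, 3.14, 3.14, 3.14].

## Interface

Orientations are given as a unit quaternion [w, x, y, z].
In Python, from station import * gives the robot as it stands.
- The arm moves only by the tool apply_moves, never from a script. Its argument "increments" is one flat list of numbers, 5 for each row, row after row: the finger opening in mm, from 0 to 85.4, then the shift along the tool's x, y, z in mm, then the turn about the tool's z in degrees. In form: [claw, tx, ty, tz, roll, claw, tx, ty, tz, roll, ...]. A call has 1 to 12 rows; each row shifts and turns the pose as measured when the row begins, along the tool's axes as they then stand; what a row does not reach is not made up. A row lasts 1/8 s, in which the tool goes at most 62.5 mm and 10.7 degrees, less where a joint would pass 70% of its speed; a pose out of reach is approached as far as the arm can. A call with a gripper value outside its range is refused whole. The fingers move at their own pace and stop on an object; "squeeze" is the grip in N (left out, the last holds). Time passes only in rows, so rows that do not move let the fingers close. It gives the time, the measured TCP pose, the force and the opening at its end, in the units of the state.
- get_obs(): the state, without advancing time (a new reading comes with each control period).
- read_camera(name): name is "side" or "top" or "wrist"; returns (picture, depth): 480x640x3 uint8, blue, green, red; 480x640 float32, m along the optical axis (not along the pixel's ray), 0 where there is no reading.
- get_calibration(name): a dict with "mtx" (3x3 intrinsics, pixels), "camera_from_world" (4x4, takes a point from world to camera coordinates); the wrist camera has in their place "T_tool_cam" (4x4, takes a point from camera to tool coordinates, whose origin is the TCP and whose axes are the flange's). Camera axes: x right, y down, z forward; pixel columns grow to the right and rows downward; lengths in m; the calibration is good to about 2 mm. A picture is of the moment at which its call begins: read the wrist's pose just before it. get_calibration takes no time and is no camera call.
- hand_in(): hands the job in, once; it reports no verdict.
Trained networks look in the newest picture that a camera, given by its name, has taken for a name from the list of things; names that differ only in an ending like _2 or _b are one class to them, and where a whole thing is asked for, a point or a joint stands for the part that bears it (a point fixed in the world has none). Each returns a list of dicts, best first, with "p" (0 to 1); they miss things now and then, are a little off and sometimes report something else, mostly with a low value. They report only what shows in the picture. A call takes as long as a camera call. They do not tell look-alikes from the thing itself.
- outline_of(camera, thing): "pixels" (480x640 bool, what is visible of it) and "extent" ([centre column, centre row, width, height] in pixels, round what is visible of it).
The state is a dict: "t": time; "q": joint angles; "joint_vel": joint speeds; "joint_torque": joint torques, N m; "eef_pos": TCP position; "tool_rot": TCP orientation; "contact_force": force on the tool from outside, world axes, zero at the start; "torque": the same for the moment, N m; "gripper_width": opening from 0.0 (shut) to 1.0 (fully open).
Only numpy, scipy, OpenCV 4.12 (cv2) and the standard library are available. Lean on these libraries where they do the work, as an engineer would, in place of code of your own. Each camera call takes 0.05 s, during which the arm holds its last target.

## Task

Give the empty black mixing pot one dose of mixing balls: push the pot along the bench until it sits home against the curved stop under the dispenser's spout, then press the pad of the rocking lever all the way down, keep it down until three balls have rolled out into the pot, and let it spring back up so that the gate holds the other two in the chute. Only push and press: do not lift or tip over the pot, do not touch the balls, and leave the other things on the bench where they are.

Things in the scene. Friction and masses are not known exactly. Their poses are not given: they have to be found in the camera images.
- dispenser: Bench-top ball dispenser, heavy, does not move: grey base plate 150 x 110 x 8 mm, grey column, on it an open aluminium chute, 26 mm wide, 136 mm long, falling by 18 degrees to the spout. Origin on the bench under the column; its x axis runs level from the spout end to the press-pad end (the spout overhangs on the -x side); z up. Chute and lever lie in its plane y = 0.
- cup_place (a point): Point on the bench, 105 mm from the dispenser's origin along its -x, where the centre of the pot's foot must come. A bent steel strip, 29 to 43 mm above the bench, stops and centres the pot there: an arc of 47 mm inner radius about this point, 60 degrees to either side of the dispenser's +x, open towards -x. The pot comes in along +x.
- spout_lip (a point): Middle of the spout's lower lip, 112 mm above the bench, 22 mm from cup_place towards the dispenser; the chute's underside there clears the pot's rim by 16 mm. The gate's guides, 35 mm wide, rise to 175 mm above the bench, 8 mm farther in than the lip.
- lever (a joint): Rocking lever on a cross pivot over the chute, 165 mm up: 0 rad at rest, gate shut; 0.42 rad pad fully down, hard stop. From 0.37 rad the gate is clear of the balls, and a pin holds back the fourth: one full press lets out three, which need about 0.7 s to roll out. A spring (2.5 N at the pad at rest, 6 N fully down) lifts it again and the next balls roll to the gate.
- press_pad (a point): Middle of the top of the lever's black ribbed rubber pad, 34 x 32 mm, at the end away from the spout, 197 mm above the bench at rest, where it leans by 12 degrees (outer edge higher). A full press takes it 41 mm straight down, to within 4 mm. Free above; nothing below it but the base plate.
- pot: Empty black plastic mixing pot, loose, about 80 g, open on top: 93 mm high, 106 mm across the rim, 80 mm across the foot; the wall flares by 8 degrees. Origin at the centre of its foot, z up. An upright finger touches its rim first and may tip it a little; fingers that lean so that their tips lead push it low down.
- ball_1: Centre of the steel mixing ball, 20 mm across, 33 g, number 1 counted from the gate in the row of five that stands in the chute (one of the first dose).
- ball_2: Centre of the steel mixing ball, 20 mm across, 33 g, number 2 counted from the gate in the row of five that stands in the chute (one of the first dose).
- ball_3: Centre of the steel mixing ball, 20 mm across, 33 g, number 3 counted from the gate in the row of five that stands in the chute (one of the first dose).
- ball_4: Centre of the steel mixing ball, 20 mm across, 33 g, number 4 counted from the gate in the row of five that stands in the chute (stays in the chute).
- ball_5: Centre of the steel mixing ball, 20 mm across, 33 g, number 5 counted from the gate in the row of five that stands in the chute (stays in the chute).
- tin: Bystander: small paint tin, 62 mm across, 62 mm high, beside the dispenser. Origin under its centre.
- marker: Bystander: marker pen lying, 128 x 18 x 18 mm. Origin under its middle.
- air_cap: Bystander: brass air cap of a spray gun, 31 mm across, 24 mm high. Origin under its centre.
- red_cup: Bystander: small closed spray-gun cup, 73 mm across, 114 mm high. Origin under its centre.
Mind the look-alikes: they are no part of the job. Several things look just like the pot: the one meant starts farthest to the robot's left.

How it is judged:
By the outcome, as a careful person would: the job done as asked, in the order asked, and still so for the second after the job is handed in, with the robot touching nothing.
It also fails if it takes over 45 s, if anything falls off the work surface, if the arm or the gripper's body presses on something with over 40 N, if the wrist force passes 120 N, or if a joint passes its speed limit or range.

## Working session

There is one attempt and no reset: what is moved stays moved. The work goes in short steps, Python scripts to look and compute and a tool call to move; the robot and the scene stay as the last step left them, time stands still between calls to the robot, and variables do not carry over. Pictures are saved under pics/ and viewed, and the job is handed in when it is done.

Besides the shell and the picture viewer there is one more tool, called after "Request:" as name(argument=value, ...) on one line, values as JSON. apply_moves: Moves the arm, as the interface text tells. Its arguments: {"type":"object","properties":{"increments":{"type":"array"},"squeeze":{"type":"number"}},"required":["increments"]}

```bash
mkdir -p pics; ls; python3 - <<'E'
from station import *
import cv2,numpy as np
o=get_obs();print(o)
for n in ["side","top"]:
    p,d=read_camera(n);cv2.imwrite(f"pics/{n}0.png",p);np.save(f"{n}0d.npy",d)
    c=get_calibration(n);print(n,c)
print(get_calibration("wrist"))
E
```

```text
pics
{'t': 0.0, 'q': array([ 1.15488241,  0.47781545,  0.0223442 ,  1.55643668, -0.0115282 ,
        1.10932925, -0.08311811]), 'joint_vel': array([ 0.00028962, -0.00225956, -0.00013431, -0.00077457,  0.0005624 ,
       -0.00053059,  0.00013111]), 'joint_torque': array([ 3.35877839e-04, -5.96450329e+01,  1.60794508e+00, -2.81191635e+01,
        1.24578891e-02,  9.35326709e-03,  2.81398917e-05]), 'eef_pos': array([ 0.20431901, -0.64270873,  0.23032176]), 'tool_rot': array([-9.08742677e-04,  9.88180246e-01,  1.53293625e-01, -1.99634613e-04]), 'contact_force': array([-0.008097  , -0.59915383,  0.21422504]), 'torque': array([0.00730569, 0.01624488, 0.00827009]), 'gripper_width': 0.9982208538675531}
side {'mtx': array([[570.63392993,   0.        , 315.87419028],
       [  0.        , 570.63392993, 237.35011137],
       [  0.        ,   0.        ,   1.        ]]), 'camera_from_world': array([[ 0.99880049,  0.04807508, -0.00929359, -0.5420661 ],
       [ 0.00824011, -0.35212138, -0.93591807,  0.10258538],
       [-0.04826681,  0.93471884, -0.35209515,  1.58216461],
       [ 0.        ,  0.
[... 291 characters left out ...]
    [-0.99731695, -0.0141865 , -0.0718167 ,  0.52306193],
       [ 0.07185517, -0.00222072, -0.9974126 ,  1.19155116],
       [ 0.        ,  0.        ,  0.        ,  1.        ]])}
{'mtx': array([[397.12765719,   0.        , 317.8826862 ],
       [  0.        , 397.12765719, 243.51892849],
       [  0.        ,   0.        ,   1.        ]]), 'T_tool_cam': array([[-4.36514997e-05, -9.46501174e-01, -3.22700366e-01,
         8.30307722e-02],
       [ 9.99999879e-01, -1.99261520e-04,  4.49177575e-04,
        -1.83124513e-04],
       [-4.89448867e-04, -3.22700307e-01,  9.46501068e-01,
        -1.42934581e-01],
       [ 0.00000000e+00,  0.00000000e+00,  0.00000000e+00,
         1.00000000e+00]])}
```

View pics/side0.png

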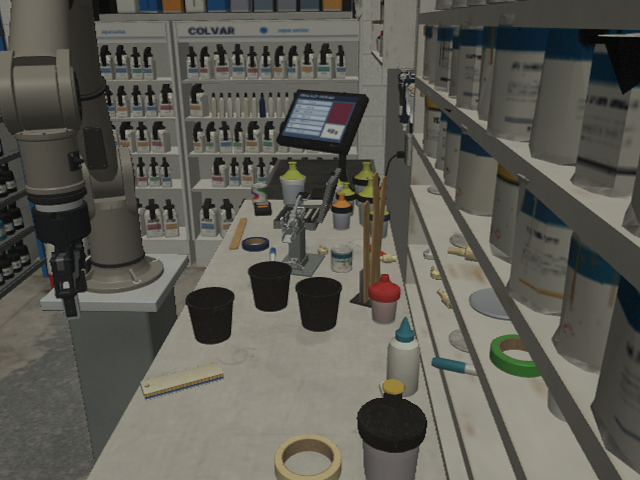

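View pics/top0.png

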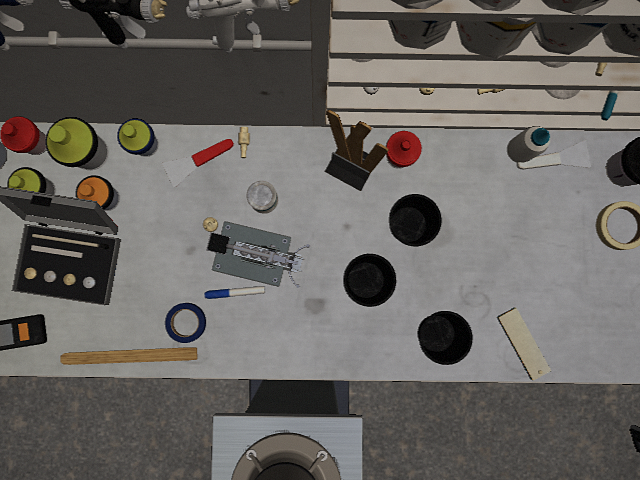

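```bash
cat > h.py <<'E'
from station import *
import cv2,numpy as np
from scipy.spatial.transform import Rotation as R
def cloud(name,p=None):
    o=get_obs(); pic,d=read_camera(name); c=get_calibration(name); K=c["mtx"]
    if name=="wrist":
        q=o["tool_rot"];T=np.eye(4);T[:3,:3]=R.from_quat([q[1],q[2],q[3],q[0]]).as_matrix();T[:3,3]=o["eef_pos"];W=T@c["T_tool_cam"]
    else: W=np.linalg.inv(c["camera_from_world"])
    v,u=np.mgrid[:480,:640]
    X=np.stack([(u-K[0,2])/K[0,0]*d,(v-K[1,2])/K[1,1]*d,d],-1)@W[:3,:3].T+W[:3,3]
    X[d==0]=np.nan
    return pic,d,X,W
E
python3 - <<'E'
from h import *
pic,d,X,W=cloud("top"); np.save("Xtop.npy",X)
for t in ["dispenser","pot","press_pad","lever","tin","air_cap","marker","red_cup"]:
    for r in outline_of("top",t)[:4]:
        m=r["pixels"]; P=X[m];P=P[~np.isnan(P[:,0])]
        print(t,round(r["p"],2),np.round(r["extent"]),len(P),np.round(np.percentile(P,[2,50,98],axis=0),3).tolist())
big=cv2.resize(pic[200:320,190:410],None,fx=3.6,fy=3.6,interpolation=cv2.INTER_CUBIC);cv2.imwrite("pics/big.png",big)
E
```

```text
dispenser 0.7 [258. 255.  99.  66.] 4118 [[0.436, -0.019, 0.002], [0.486, 0.076, 0.011], [0.549, 0.158, 0.202]]
pot 0.96 [370. 282.  56.  51.] 2206 [[0.392, -0.208, -0.001], [0.44, -0.166, 0.019], [0.487, -0.113, 0.096]]
pot 0.82 [416. 221.  54.  52.] 2159 [[0.514, -0.3, -0.0], [0.568, -0.263, 0.022], [0.609, -0.204, 0.096]]
press_pad 0.92 [250. 247.  77.  31.] 679 [[0.472, 0.006, 0.157], [0.492, 0.108, 0.196], [0.517, 0.141, 0.205]]
lever 0.73 [249. 249.  92.  31.] 810 [[0.47, -0.002, 0.125], [0.491, 0.094, 0.194], [0.517, 0.144, 0.205]]
tin 0.88 [263. 198.  34.  32.] 819 [[0.582, 0.033, 0.001], [0.609, 0.06, 0.06], [0.64, 0.089, 0.065]]
air_cap 0.75 [208. 224.  13.  12.] 169 [[0.541, 0.162, 0.004], [0.554, 0.174, 0.016], [0.567, 0.189, 0.026]]
air_cap 0.57 [370. 281.  56.  52.] 2190 [[0.393, -0.208, -0.0], [0.44, -0.167, 0.019], [0.487, -0.113, 0.096]]
marker 0.73 [236. 292.  58.  14.] 471 [[0.396, 0.058, 0.001], [0.41, 0.124, 0.016], [0.421, 0.178, 0.022]]
marker 0.59 [257. 256. 103.  66.] 4061 [[0.432, -0.019, 0.002], [0.486, 0.076, 0.011], [0.55, 0.158, 0.202]]
red_cup 0.82 [404. 151.  36.  38.] 1042 [[0.676, -0.262, 0.014], [0.705, -0.227, 0.084], [0.743, -0.198, 0.112]]
```

View pics/big.png

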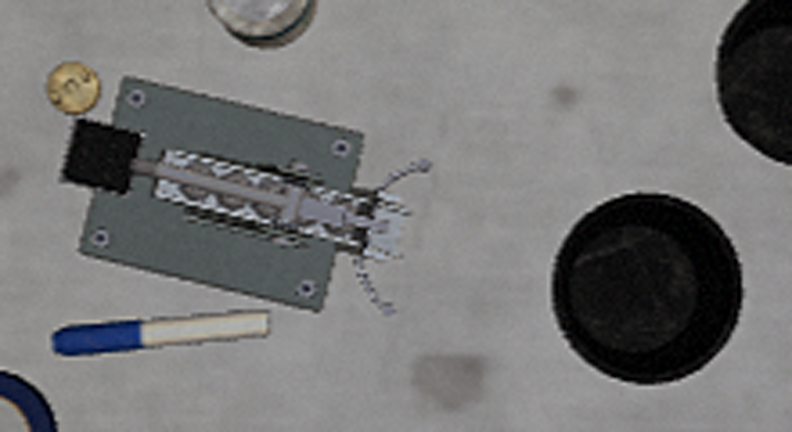

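```bash
python3 - <<'E'
from h import *
X=np.load("Xtop.npy"); reg=np.zeros((480,640),bool)
reg[215:292,200:318]=1
P=X[reg];P=P[~np.isnan(P[:,0])]
b=P[(P[:,2]>.0045)&(P[:,2]<.013)]
# restrict by connected component in image
m=(reg&(X[...,2]>.0045)&(X[...,2]<.013)).astype(np.uint8)
m=cv2.morphologyEx(m,cv2.MORPH_OPEN,np.ones((3,3)))
n,l,s,c=cv2.connectedComponentsWithStats(m);print(s)
for k in range(1,n):
    if s[k,4]>200:
        r=cv2.minAreaRect((X[l==k][:,:2]*1000).astype(np.float32));print(r, np.median(X[l==k][:,2]))
# pad
m=reg&(X[...,2]>.17); Q=X[m]; Q=Q[Q[:,1]>.115]
print("pad",len(Q),cv2.minAreaRect((Q[:,:2]*1000).astype(np.float32)),np.median(Q,0),Q[:,2].min(),Q[:,2].max())
# arc
m=reg&(X[...,2]>.02)&(X[...,2]<.055);A=X[m]
A=A[A[:,1]<.02];print("arc",np.round(A[np.argsort(A[:,0])]*1000).astype(int).tolist())
H=X[reg&(X[...,2]>.055)];print("upper rect",cv2.minAreaRect((H[:,:2]*1000).astype(np.float32)))
# pot rim
v,u=np.mgrid[:480,:640]
for (cu,cv_) in [(370,280),(415,220),(445,337)]:
    m=(abs(u-cu)<34)&(abs(v-cv_)<34)&(X[...,2]>.085)&(X[...,2]<.105);A=X[m]
    a=np.c_[2*A[:,:2],np.ones(len(A))];s_=np.linalg.lstsq(a,(A[:,:2]**2).sum(1),rcond=None)[0]
    print("pot",s_[:2],np.sqrt(s_[2]+s_[:2]@s_[:2]),len(A),cv2.minEnclosingCircle((A[:,:2]*1000).astype(np.float32)))
E
```

```text
[[     0      0    640    480 305337]
 [   223    223      3      3      9]
 [   221    224     70     25    823]
 [   212    252     71     34   1031]]
((530.7050170898438, 77.24381256103516), (150.29879760742188, 42.525970458984375), 84.63497161865234) 0.008350008772880502
((462.3552551269531, 93.08555603027344), (149.6157684326172, 46.75532531738281), 77.10415649414062) 0.008376534071494968
pad 294 ((502.42926025390625, 127.47974395751953), (31.501842498779297, 33.77888870239258), 77.41912078857422) [0.50179577 0.12840084 0.19824845] 0.18958174453178267 0.20583940962672442
arc [[422, -13, 45], [423, -15, 45], [423, -17, 43], [425, -13, 43], [425, -15, 42], [425, -17, 43], [427, -13, 40], [427, -15, 42], [427, -17, 41], [429, -9, 43], [429, -11, 46], [429, -13, 44], [431, -9, 42], [431, -11, 43], [433, -7, 44], [433, -9, 47], [435, -5, 42], [435, -7, 46], [437, -5, 41], [437, -6, 34], [439, -3, 44], [439, -4, 39], [441, -3, 48], [443, 0, 45], [443, -2, 42], [445, 0, 41], [447, 0, 44], [447, 2, 40], [449, 2, 42], [449, 0, 42], [451, 2, 45], [451, 0, 37], [453, 2, 37], [455, 4, 44], 
[... 297 characters left out ...]
0], [506, -20, 38], [508, -24, 48], [508, -29, 44], [508, -31, 44], [508, -37, 45], [508, -26, 42], [508, -35, 42], [508, -33, 41], [510, -31, 44], [510, -37, 45], [510, -35, 44], [511, -33, 39], [512, -33, 47], [512, -35, 46], [512, -37, 46]]
upper rect ((486.4365539550781, 57.14726638793945), (175.71844482421875, 42.97788619995117), 77.56107330322266)
pot [ 0.43974082 -0.16040802] 0.04988913372605238 491 ((439.68267822265625, -160.6927032470703), 52.92779541015625)
pot [ 0.56108263 -0.2507675 ] 0.05000026854614859 483 ((561.1539306640625, -251.72140502929688), 53.50447082519531)
pot [ 0.32802348 -0.3117888 ] 0.04995333874783587 534 ((327.70751953125, -312.0970153808594), 53.24630355834961)
```

```bash
python3 - <<'E'
from h import *
from scipy.optimize import least_squares
X=np.load("Xtop.npy"); reg=np.zeros((480,640),bool)
reg[215:292,200:318]=1
A=X[reg&(X[...,2]>.03)&(X[...,2]<.055)];A=A[A[:,1]<.006]
A=A[(A[:,0]<.458)|(A[:,0]>.492)]
f=lambda p:np.hypot(A[:,0]-p[0],A[:,1]-p[1])-p[2]
r=least_squares(f,[.465,-.045,.048],loss="soft_l1",f_scale=.002);print(r.x,f(r.x).std())
r2=least_squares(lambda p:f([p[0],p[1],.048]),[.465,-.045],loss="soft_l1",f_scale=.002);print(r2.x)
# full base plate silhouette hull
m=reg&(X[...,2]>.0045)&(X[...,2]<.013)
m=cv2.morphologyEx(m.astype(np.uint8),cv2.MORPH_OPEN,np.ones((3,3)))>0
B=X[m];rect=cv2.minAreaRect((B[:,:2]*1000).astype(np.float32));print(rect)
for ang in np.radians([77.1,77.4,77.8]):
    d=np.array([np.cos(ang),np.sin(ang)]);n=np.array([-d[1],d[0]])
    for nm,c in [("pad",[.5024,.1275]),("base",np.array(rect[0])/1000),("cup",r2.x),("cupfree",r.x[:2]),("pot",[.4397,-.1605])]:
        print(nm,np.round([np.dot(c,d)*1000,np.dot(c,n)*1000],1),end=" ")
    print()
pic,d,Xs,W=cloud("side")
for t in ["pot"]:
  for o in outline_of("side",t)[:4]: print(o["p"],o["extent"])
cv2.imwrite("pics/sb.png",cv2.resize(pic[160:340,180:400],None,fx=3.5,fy=3.3,interpolation=cv2.INTER_CUBIC))
E
```

```text
[ 0.4629264  -0.04566491  0.04861601] 0.0012043526652981632
[ 0.46312766 -0.04481637]
((492.9707336425781, 85.93534088134766), (149.89007568359375, 109.63343811035156), 77.10415649414062)
pad [ 236.4 -461.3] base [ 193.8 -461.3] cup [  59.7 -461.4] cupfree [  58.8 -461.4] pot [ -58.3 -464.4] 
pad [ 234.  -462.5] base [ 191.4 -462.4] cup [  57.3 -461.8] cupfree [  56.4 -461.7] pot [ -60.7 -464.1] 
pad [ 230.8 -464.1] base [ 188.2 -463.7] cup [  54.1 -462.1] cupfree [  53.2 -462.1] pot [ -64.  -463.7] 
0.98 [212.6, 317.2, 47.2, 56.7]
0.71 [269.9, 286.8, 43.3, 52.1]
0.69 [320.4, 304.6, 49.1, 56.5]
```

View pics/sb.png

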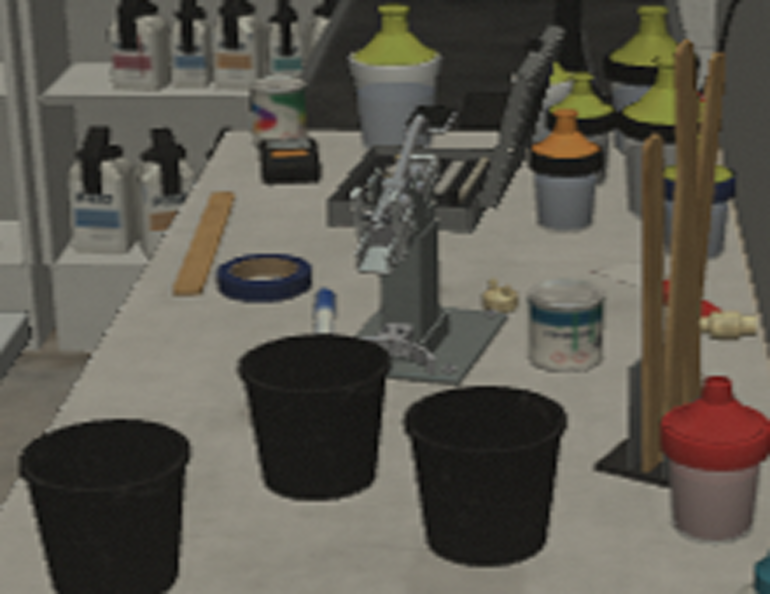

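Request:
apply_moves(increments=[60, 33, -32, 0, 0, 60, 33, -32, 0, 0, 60, 33, -32, 0, 0, 60, 33, -32, 0, 0, 60, 33, -32, 0, 0, 60, 33, -32, 0, 0, 60, 33, -32, 0, 0, 60, 33, -32, 0, 0, 60, 33, -32, 0, 0, 60, 33, -32, 0, 0])

```text
t: 1.9
eef_pos: [0.4276, -0.2308, 0.232]
tool_rot: [0.003, 0.989, 0.149, 0.001]
contact_force: [0.1, 0.2, -0.1]
gripper_width: 0.706
```

Request:
apply_moves(increments=[60, 0, 0, 0, -10, 60, 0, 0, 0, -10, 60, 0, 0, 0, -10, 60, 0, 0, 0, -10, 60, 0, 0, 0, -10, 60, 0, 0, 0, -10, 60, 0, 0, 0, 0])

```text
t: 2.78
eef_pos: [0.4306, -0.226, 0.2336]
tool_rot: [0.005, 0.769, 0.64, 0.001]
contact_force: [-0.5, 0.9, -0.5]
gripper_width: 0.703
```

```bash
cat >> h.py <<'E'
TH=np.radians(77.4)
D=np.array([np.cos(TH),np.sin(TH)]);N=np.array([-D[1],D[0]])
def where():
    o=get_obs();q=o["tool_rot"];M=R.from_quat([q[1],q[2],q[3],q[0]]).as_matrix();e=o["eef_pos"]
    return o,M,e
def go(al,la,z):
    "al,la in m in dispenser axes"
    o,M,e=where();w=al*D+la*N
    t=M.T@(np.array([w[0],w[1],z])-e)*1000
    print("at al %.1f la %.1f z %.1f yaw %.1f tilt"%(e[:2]@D*1000,e[:2]@N*1000,e[2]*1000,np.degrees(np.arctan2(M[1,0],M[0,0]))),np.round(M[:,2],3),"F",np.round(o["contact_force"],1),"shift",np.round(t,1))
E
python3 - <<'E'
from h import *
go(-.136,-.463,.078)
pic,d,X,W=cloud("wrist");cv2.imwrite("pics/w1.png",pic)
go(-.136,-.463,.078)
m=(X[...,2]>.085)&(X[...,2]<.1);A=X[m];A=A[np.hypot(A[:,0]-.44,A[:,1]+.16)<.065]
a=np.c_[2*A[:,:2],np.ones(len(A))];s=np.linalg.lstsq(a,(A[:,:2]**2).sum(1),rcond=None)[0];c=s[:2]
print("pot",c,np.sqrt(s[2]+c@c),len(A),c@D,c@N)
A=X[(X[...,2]>.03)&(X[...,2]<.05)]
A=A[(abs(np.hypot(A[:,0]-.463,A[:,1]+.045)-.05)<.012)&(((A[:,:2]-[.463,-.045])@D)>.02)]
a=np.c_[2*A[:,:2],np.ones(len(A))];s=np.linalg.lstsq(a,(A[:,:2]**2).sum(1),rcond=None)[0];c=s[:2]
print("arc",c,np.sqrt(s[2]+c@c),len(A),c@D,c@N)
E
```

```text
at al -126.7 la -469.5 z 233.6 yaw 79.5 tilt [ 0.007 -0.007 -1.   ] F [-0.5  0.9 -0.5] shift [ -8.3  -8.1 155.6]
at al -126.7 la -469.5 z 233.6 yaw 79.4 tilt [ 0.007 -0.007 -1.   ] F [-0.1  0.8  0.9] shift [ -8.2  -8.1 155.6]
pot [ 0.44016706 -0.16331145] 0.049582452570029495 4865 -0.0633589143501005 -0.4651917037162483
arc [0. 0.] 0.0 0 0.0 0.0
```

View pics/w1.png

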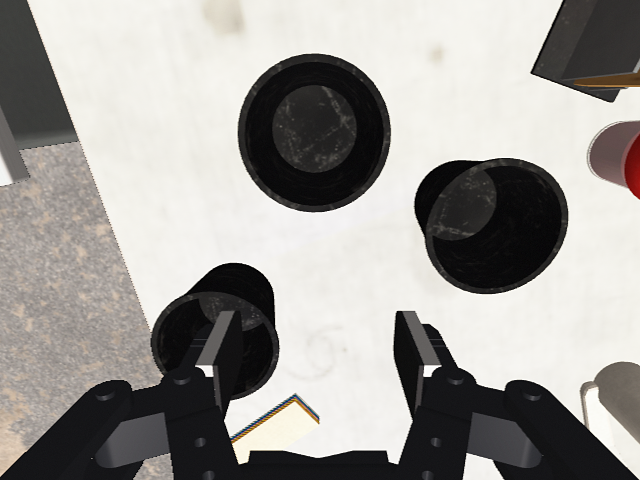

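Request:
apply_moves(increments=[60, -8, -8, 0, 2, 60, 0, 0, 40, 0, 60, 0, 0, 40, 0, 60, 0, 0, 38, 0, 60, 0, 0, 18, 0, 60, 0, 0, 0, 0])

```text
t: 3.58
eef_pos: [0.4197, -0.2376, 0.0953]
tool_rot: [0.007, 0.789, 0.615, 0.0]
contact_force: [-0.1, 0.5, -0.1]
gripper_width: 0.701
```

```bash
python3 - <<'E'
from h import *
go(-.136,-.463,.078)
pic,d,X,W=cloud("side");cv2.imwrite("pics/s1.png",cv2.resize(pic[130:350,130:400],None,fx=2.9,fy=2.7))
E
```

```text
at al -140.4 la -461.4 z 95.3 yaw 75.9 tilt [ 0.008 -0.01  -1.   ] F [-0.1  0.5 -0.1] shift [ 4.5  1.3 17.3]
```

View pics/s1.png

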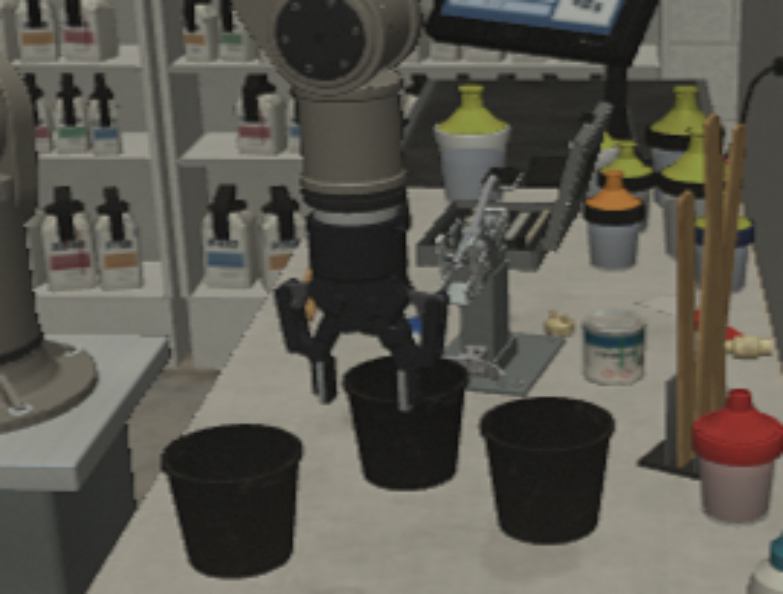

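Request:
apply_moves(increments=[60, 5, 1, 10, -1.5, 60, 5, 0, 8, 0, 60, 6, 0, 0, 0, 60, 6, 0, 0, 0, 60, 6, 0, 0, 0, 60, 6, 0, 0, 0, 60, 6, 0, 0, 0, 60, 6, 0, 0, 0, 60, 0, 0, 0, 0])

```text
t: 4.75
eef_pos: [0.4343, -0.1911, 0.0795]
tool_rot: [0.01, 0.78, 0.625, 0.001]
contact_force: [0.4, -1.0, -0.8]
gripper_width: 0.702
```

```bash
cat >> h.py <<'E'
def rim(X,g,lo=.085,hi=.105):
    A=X[(X[...,2]>lo)&(X[...,2]<hi)];A=A[np.hypot(A[:,0]-g[0],A[:,1]-g[1])<.062]
    f=lambda p:np.hypot(A[:,0]-p[0],A[:,1]-p[1])-.0515
    from scipy.optimize import least_squares
    r=least_squares(f,g,loss="soft_l1",f_scale=.002);c=r.x
    print("pot",np.round(c,4),"al %.1f la %.1f"%(c@D*1000,c@N*1000),len(A),"z",np.round(np.percentile(A[:,2],[5,50,95]),3));return c
E
python3 - <<'E'
from h import *
go(0,-.462,.078)
pic,d,X,W=cloud("top");cv2.imwrite("pics/t1.png",cv2.resize(pic[190:340,190:420],None,fx=3.4,fy=3.4))
rim(X,[.445,-.12])
X0=np.load("Xtop.npy");rim(X0,[.44,-.16])
pic,d,X,W=cloud("wrist");cv2.imwrite("pics/w2.png",pic)
E
```

```text
at al -91.7 la -465.5 z 79.5 yaw 77.4 tilt [ 0.015 -0.014 -1.   ] F [ 0.4 -1.  -0.8] shift [91.8 -3.5  0.5]
pot [ 0.4447 -0.1365] al -36.2 la -463.8 333 z [0.087 0.093 0.097]
pot [ 0.4398 -0.1602] al -60.4 la -464.2 491 z [0.086 0.093 0.096]
```

View pics/t1.png

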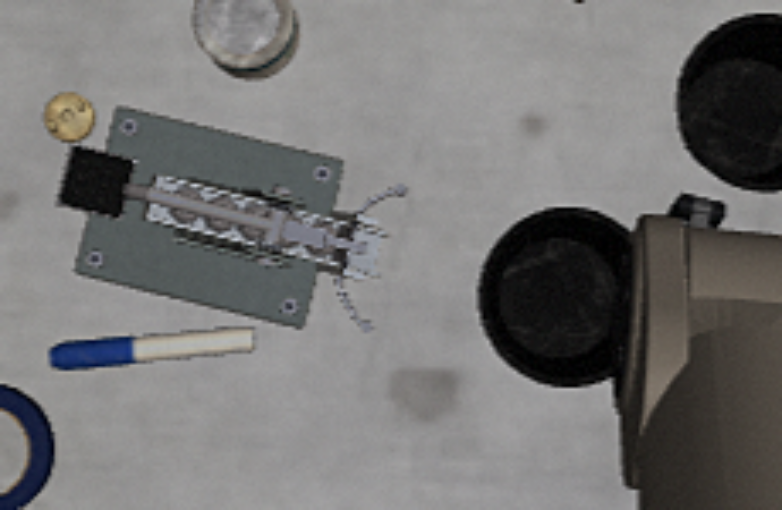

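View pics/w2.png

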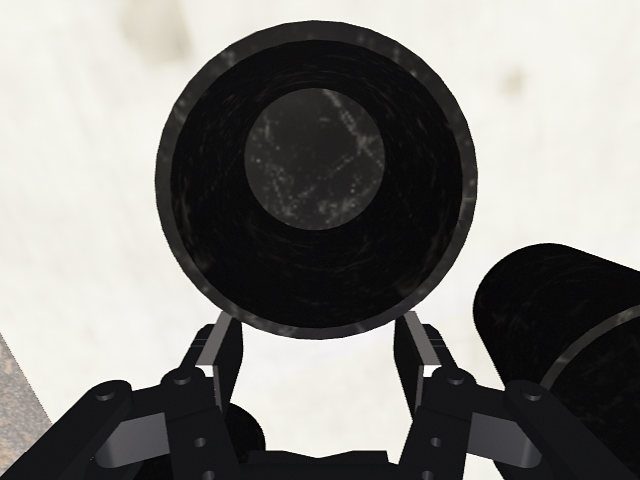

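Request:
apply_moves(increments=[60, 6, -0.4, 0, 0, 60, 6, -0.4, 0, 0, 60, 6, -0.4, 0, 0, 60, 6, -0.4, 0, 0, 60, 6, -0.4, 0, 0, 60, 6, -0.4, 0, 0, 60, 6, -0.4, 0, 0, 60, 6, -0.4, 0, 0, 60, 6, -0.4, 0, 0, 60, 6, -0.4, 0, 0, 60, 5, -0.4, 0, 0, 60, 4, 0, 0, 0])

```text
t: 6.35
eef_pos: [0.4457, -0.1193, 0.0788]
tool_rot: [0.01, 0.781, 0.625, 0.001]
contact_force: [-1.2, -0.7, 0.1]
gripper_width: 0.705
```

```bash
python3 - <<'E'
from h import *
go(0,-.462,.078)
pic,d,X,W=cloud("top");cv2.imwrite("pics/t2.png",cv2.resize(pic[190:340,190:420],None,fx=3.4,fy=3.4))
rim(X,[.46,-.06])
pic,d,X,W=cloud("wrist");cv2.imwrite("pics/w3.png",pic)
pic,d,X,W=cloud("side");cv2.imwrite("pics/s3.png",cv2.resize(pic[130:350,180:400],None,fx=3.5,fy=2.7))
E
```

```text
at al -19.2 la -461.0 z 78.8 yaw 77.3 tilt [ 0.015 -0.014 -1.   ] F [-1.2 -0.7  0.1] shift [19.2  0.9  0.6]
pot [ 0.4558 -0.066 ] al 35.0 la -459.2 242 z [0.087 0.093 0.096]
```

View pics/t2.png

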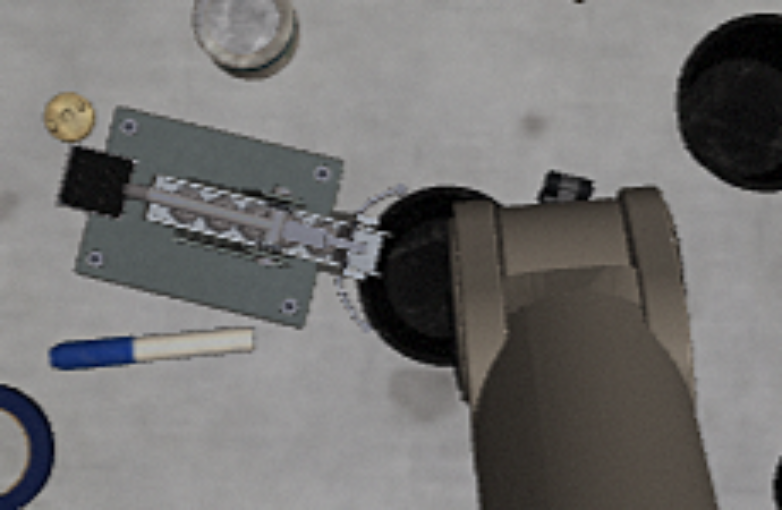

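View pics/w3.png

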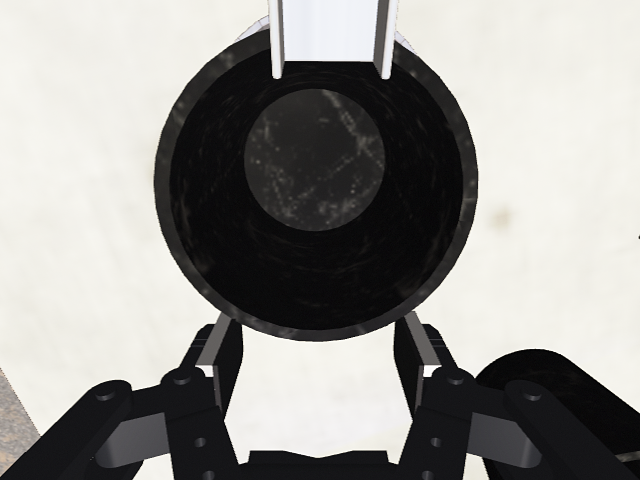

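View pics/s3.png

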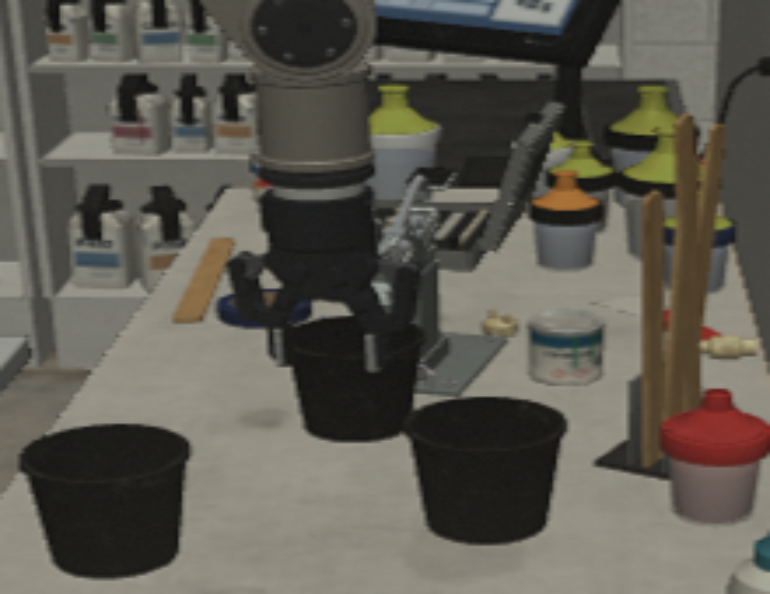

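```bash
cat >> h.py <<'E'
def wr():
    pic,d,X,W=cloud("wrist")
    m=np.zeros((480,640),bool);m[:350]=1
    S=X[m&(X[...,2]>.105)&(X[...,2]<.16)]
    S=S[(S[:,:2]@D)>.04]
    a=S[:,:2]@D;l=S[:,:2]@N
    if len(S):
        k=a<np.percentile(a,3)+.012
        print("spout",len(S),"al min",np.round(np.percentile(a,[0,1,3])*1000,1),"lat range",np.round(np.percentile(l[k],[1,50,99])*1000,1),"z",np.round(np.percentile(S[k][:,2],[2,50,98]),3))
    Y=X.copy();Y[~m]=np.nan
    return pic,Y
E
python3 - <<'E'
from h import *
go(0,-.462,.078)
pic,Y=wr(); rim(Y,[.456,-.066],.086,.102)
E
```

```text
at al -19.2 la -461.0 z 78.7 yaw 77.3 tilt [ 0.015 -0.014 -1.   ] F [ 0.   0.1 -0.6] shift [19.2  0.9  0.5]
spout 7782 al min [71.2 72.2 73.6] lat range [-475.4 -463.8 -450.2] z [0.112 0.115 0.132]
pot [ 0.4568 -0.0656] al 35.6 la -460.1 21523 z [0.087 0.093 0.095]
```

```bash
python3 - <<'E'
from h import *
go(0,-.462,.078)
pic,d,X,W=cloud("wrist")
a=X[...,:2]@D;l=X[...,:2]@N
m=(X[...,2]>.104)&(X[...,2]<.16)&(a>.05)&(abs(l+.4635)<.007)
print(np.round(np.percentile(a[m],[0,1,5,20])*1000,1), np.round(np.percentile(X[...,2][m],[0,1,5,50]),3))
k=m&(a<np.percentile(a[m],5)+.002);print(np.median(X[...,2][k]))
# strip
m=(X[...,2]>.03)&(X[...,2]<.05)&(a>.06)&(a<.11);print(m.sum(),np.round(np.c_[a[m],l[m],X[...,2][m]][::40]*1000,1).tolist())
XT=np.load("Xtop.npy");a=XT[...,:2]@D;l=XT[...,:2]@N
m=(XT[...,2]>.104)&(XT[...,2]<.16)&(a>.03)&(abs(l+.4622)<.018);print(np.round(np.sort(a[m])[:12]*1000,1))
E
```

```text
at al -19.4 la -461.0 z 78.7 yaw 77.3 tilt [ 0.015 -0.014 -1.   ] F [ 0.4 -0.8 -0.1] shift [19.4  0.9  0.5]
[76.1 76.3 76.7 78.7] [0.111 0.112 0.112 0.114]
0.11276705138515201
2339 [[99.1, -441.6, 43.4], [97.0, -439.2, 43.4], [96.3, -437.0, 41.8], [95.4, -439.1, 43.0], [94.8, -438.5, 42.0], [94.2, -438.4, 41.4], [92.9, -435.4, 43.1], [91.7, -432.3, 44.1], [91.1, -494.1, 43.4], [90.1, -493.9, 42.7], [88.6, -496.4, 43.1], [85.4, -501.6, 42.5], [77.8, -454.8, 49.1], [77.5, -453.5, 48.2], [77.1, -449.6, 49.4], [77.5, -465.7, 43.6], [77.2, -458.3, 41.6], [76.5, -448.3, 47.7], [77.0, -464.6, 39.1], [76.6, -452.0, 39.5], [76.4, -468.7, 42.1], [76.4, -454.5, 36.8], [76.1, -471.2, 41.8], [76.2, -455.3, 32.9], [75.6, -473.3, 42.2], [75.9, -465.8, 30.7], [74.8, -444.7, 43.3], [74.8, -475.3, 42.9], [74.9, -471.9, 33.2], [74.6, -447.8, 32.4], [73.9, -443.5, 39.7], [73.1, -440.1, 47.6], [72.7, -439.4, 48.9], [72.3, -437.8, 48.6], [72.4, -481.9, 47.1], [71.9, -482.9, 49.1], [71.2, -436.7, 49.8], [70.9, -436.6, 45.9], [70.6, -437.0, 43.1], [70.4, -437.8, 35.2], [70.1, -481.6, 30.6], [69.5, -484.1, 38.2], [69.0, -485.8, 43.9], [68.2, -433.1, 48.2], [67.9, -434.1, 38.0], [67.5, -486.6, 36.8], [67.0, -489.0, 45.8], [66.3, -431.7, 39.6], [65.9, -488.1, 33.1], [65.4, -490.7, 46.1], [64.7, -430.1, 40.7], [64.2, -489.4, 33.9], [63.9, -492.3, 46.6], [63.1, -428.9, 39.3], [62.6, -491.9, 40.3], [62.0, -426.9, 47.7], [61.3, -428.5, 31.8], [61.1, -494.0, 45.3], [60.3, -426.3, 42.8]]
[74.1 74.7 76.1 76.3 76.4 78.3 78.5 78.8 79.  79.3 79.4 79.5]
```

Request:
apply_moves(increments=[60, 4, 1, 0, 0, 60, 4, 1, 0, 0, 60, 4, 0.8, 0, 0, 60, 3, 0.5, 0, 0, 60, 0, 0, 0, 0])

```text
t: 7.22
eef_pos: [0.4524, -0.1051, 0.0785]
tool_rot: [0.01, 0.781, 0.624, 0.001]
contact_force: [-0.7, -0.4, 0.5]
gripper_width: 0.702
```

```bash
cat >> h.py <<'E'
def tiltrim(X,c):
    r=np.hypot(X[...,0]-c[0],X[...,1]-c[1]);m=(abs(r-.0515)<.004)&(X[...,2]>.083)&(X[...,2]<.105)
    A=X[m];p=np.linalg.lstsq(np.c_[(A[:,:2]-c)@D,(A[:,:2]-c)@N,np.ones(len(A))],A[:,2],rcond=None)[0]
    print("rim slope deg al,la",np.degrees(p[:2]).round(2),"z",p[2].round(4),len(A))
E
python3 - <<'E'
from h import *
go(0,-.4645,.078)
pic,Y=wr(); c=rim(Y,[.46,-.05],.086,.102);tiltrim(Y,c);cv2.imwrite("pics/w4.png",pic)
E
```

```text
at al -3.9 la -464.5 z 78.5 yaw 77.3 tilt [ 0.014 -0.015 -1.   ] F [-0.7 -0.4  0.5] shift [3.9 0.  0.5]
spout 21099 al min [71.2 73.9 76.6] lat range [-478.3 -462.8 -447.4] z [0.112 0.129 0.159]
pot [ 0.4637 -0.0499] al 52.4 la -463.4 15788 z [0.087 0.093 0.095]
rim slope deg al,la [1.82 0.11] z 0.0923 14591
```

View pics/w4.png

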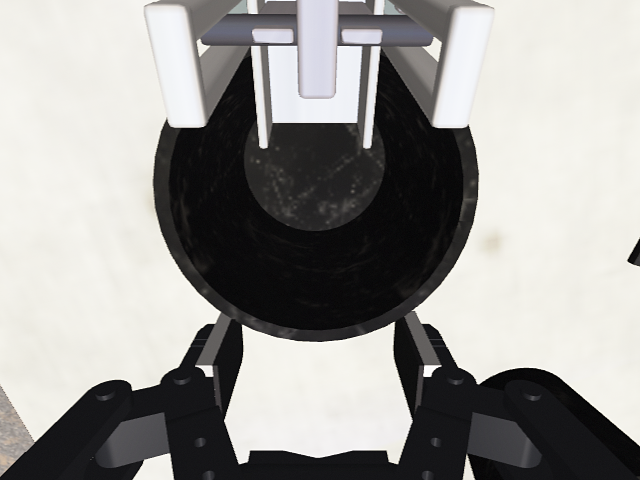

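Request:
apply_moves(increments=[60, 1.5, 0, 0, 0, 60, 1.0, 0, 0, 0, 60, 0, 0, 0, 0])

```text
t: 7.65
eef_pos: [0.4524, -0.1035, 0.0785]
tool_rot: [0.01, 0.781, 0.624, 0.0]
contact_force: [-1.2, -1.1, 0.7]
gripper_width: 0.701
```

```bash
python3 - <<'E'
from h import *
go(0,-.4645,.078)
pic,Y=wr(); c=rim(Y,[.46,-.05],.086,.102);tiltrim(Y,c);cv2.imwrite("pics/w5.png",pic)
pic,d,X,W=cloud("side");cv2.imwrite("pics/s5.png",cv2.resize(pic[210:310,240:360],None,fx=6,fy=5.5,interpolation=cv2.INTER_CUBIC))
E
```

```text
at al -2.4 la -464.1 z 78.5 yaw 77.2 tilt [ 0.013 -0.015 -1.   ] F [-1.2 -1.1  0.7] shift [2.4 0.4 0.4]
spout 22545 al min [71.3 74.1 76.7] lat range [-478.7 -462.9 -447.2] z [0.112 0.129 0.159]
pot [ 0.4639 -0.0483] al 54.1 la -463.3 15302 z [0.087 0.093 0.095]
rim slope deg al,la [1.65 0.07] z 0.0924 14555
```

View pics/w5.png

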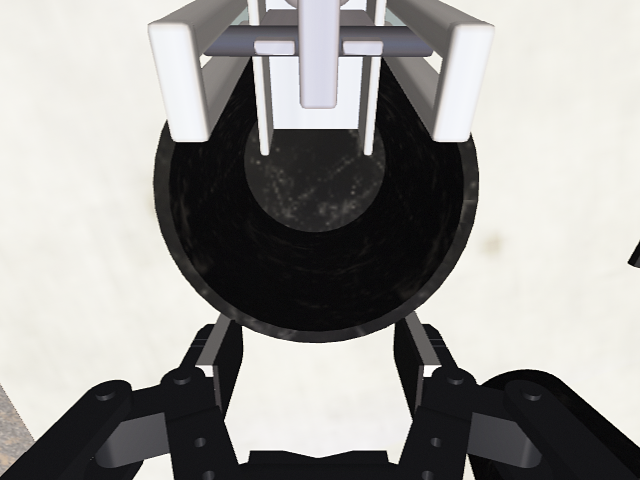

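View pics/s5.png

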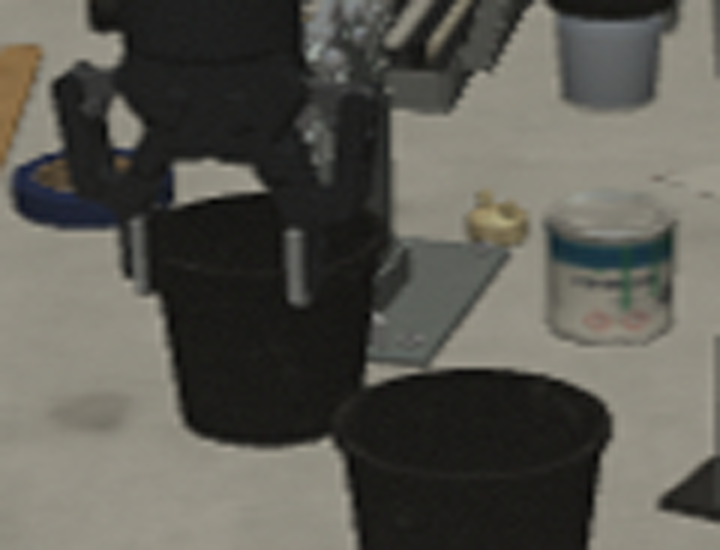

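Request:
apply_moves(increments=[60, 1.3, 0, 0, 0, 60, 1.0, 0, 0, 0, 60, 0, 0, 0, 0])

```text
t: 8.12
eef_pos: [0.4524, -0.1022, 0.0785]
tool_rot: [0.01, 0.782, 0.623, -0.0]
contact_force: [-1.6, -2.2, 2.6]
gripper_width: 0.706
```

```bash
python3 - <<'E'
from h import *
go(0,-.4645,.078)
pic,Y=wr(); c=rim(Y,[.46,-.05],.086,.102);tiltrim(Y,c);cv2.imwrite("pics/w6.png",pic)
a=cv2.imread("pics/w5.png");cv2.imwrite("pics/cmp6.png",np.hstack([x[60:400,230:410] for x in (cv2.imread("pics/w4.png"),a,pic)]))
E
```

```text
at al -1.0 la -463.8 z 78.5 yaw 77.1 tilt [ 0.012 -0.016 -1.   ] F [-1.6 -2.2  2.6] shift [1.  0.7 0.5]
spout 24136 al min [71.1 74.2 76.7] lat range [-478.8 -462.8 -447.1] z [0.112 0.129 0.159]
pot [ 0.464 -0.047] al 55.4 la -463.1 15334 z [0.087 0.093 0.095]
rim slope deg al,la [1.48 0.07] z 0.0925 14856
```

View pics/cmp6.png

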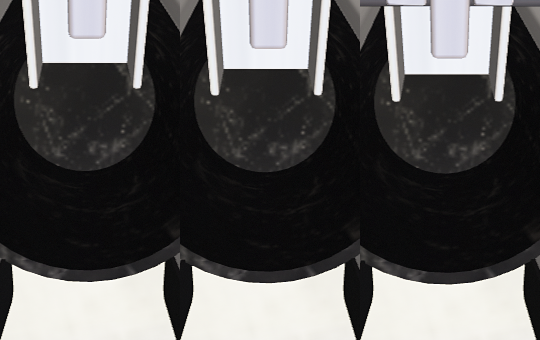

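Request:
apply_moves(increments=[60, -3, 0, 0, 0, 60, -4, 0, 0, 0, 60, 0, 0, 0, 0])

```text
t: 8.55
eef_pos: [0.4517, -0.1079, 0.0785]
tool_rot: [0.01, 0.781, 0.624, 0.001]
contact_force: [0.8, -0.1, -0.3]
gripper_width: 0.702
```

```bash
python3 - <<'E'
from h import *
go(0,-.4645,.078)
pic,Y=wr(); c=rim(Y,[.46,-.05],.086,.102);tiltrim(Y,c);cv2.imwrite("pics/w7.png",pic)
pic,d,X,W=cloud("top");cv2.imwrite("pics/t7.png",cv2.resize(pic[190:340,190:420],None,fx=3.4,fy=3.4));c=rim(X,[.463,-.046])
A=X[(X[...,2]>.03)&(X[...,2]<.055)];a=A[:,:2]@D;l=A[:,:2]@N;k=(a>.06)&(a<.12)&(abs(l+.462)<.06);print(k.sum())
E
```

```text
at al -6.7 la -464.4 z 78.5 yaw 77.2 tilt [ 0.014 -0.015 -1.   ] F [ 0.8 -0.1 -0.3] shift [6.7 0.1 0.4]
spout 19002 al min [71.2 73.6 76.4] lat range [-477.7 -462.9 -447.9] z [0.112 0.128 0.159]
pot [ 0.4634 -0.0487] al 53.6 la -462.9 16885 z [0.087 0.093 0.094]
rim slope deg al,la [2.24 0.04] z 0.0924 14822
pot [ 0.4624 -0.0499] al 52.2 la -462.1 233 z [0.088 0.093 0.097]
66
```

View pics/w7.png

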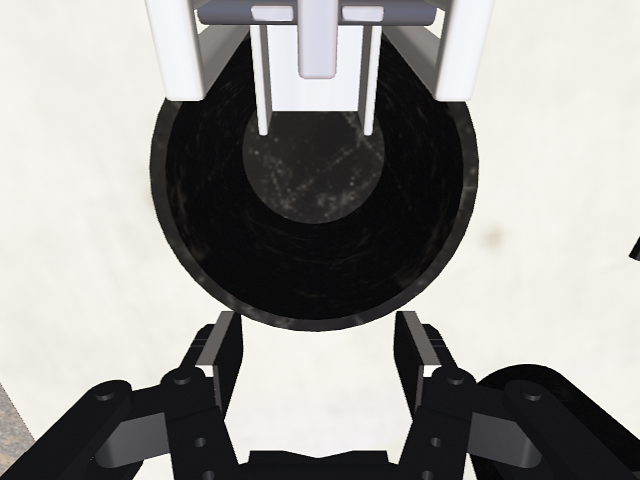

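View pics/t7.png

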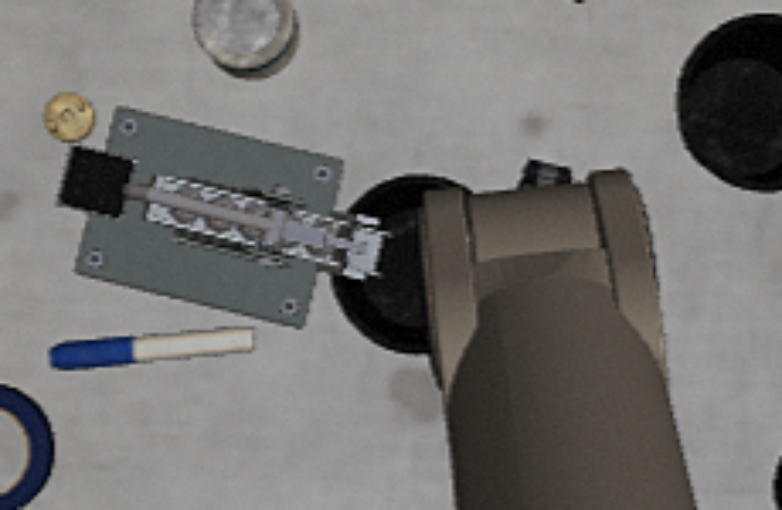

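Request:
apply_moves(increments=[60, 3, 0, 0, 0, 60, 2, 0, 0, 0, 60, 1.2, 0, 0, 0, 60, 1, 0, 0, 0, 60, 0, 0, 0, 0])

```text
t: 9.28
eef_pos: [0.4522, -0.1017, 0.0784]
tool_rot: [0.01, 0.782, 0.624, -0.001]
contact_force: [-0.8, -2.0, 0.9]
gripper_width: 0.701
```

```bash
python3 - <<'E'
from h import *
go(0,-.4645,.078)
pic,Y=wr(); c=rim(Y,[.46,-.05],.086,.102);tiltrim(Y,c);cv2.imwrite("pics/w8.png",pic)
E
```

```text
at al -0.6 la -463.5 z 78.4 yaw 77.2 tilt [ 0.012 -0.017 -1.   ] F [-0.8 -2.   0.9] shift [0.6 1.  0.4]
spout 24533 al min [71.3 74.3 76.9] lat range [-478.8 -462.8 -447.1] z [0.112 0.13  0.159]
pot [ 0.4638 -0.0465] al 55.8 la -462.8 15095 z [0.087 0.093 0.095]
rim slope deg al,la [1.54 0.03] z 0.0923 14604
```

Request:
apply_moves(increments=[60, 1.3, 0.3, 0, 0, 60, 1, 0, 0, 0, 60, -1.5, 0, 0, 0, 60, -2, 0, 0, 0, 60, -3, 0, 0, 0, 60, -4, 0, 0, 0, 60, 0, 0, 0, 0])

```text
t: 10.2
eef_pos: [0.4513, -0.1096, 0.0785]
tool_rot: [0.01, 0.781, 0.624, 0.0]
contact_force: [0.6, 0.2, 0.1]
gripper_width: 0.702
```

```bash
python3 - <<'E'
from h import *
go(0,-.4645,.078)
pic,Y=wr(); c=rim(Y,[.46,-.05],.086,.102);tiltrim(Y,c);cv2.imwrite("pics/w9.png",pic)
E
```

```text
at al -8.5 la -464.3 z 78.5 yaw 77.2 tilt [ 0.013 -0.016 -1.   ] F [0.6 0.2 0.1] shift [8.5 0.1 0.4]
spout 16985 al min [71.3 73.4 76. ] lat range [-477.  -462.8 -448.7] z [0.112 0.127 0.159]
pot [ 0.4632 -0.0474] al 54.8 la -462.4 17437 z [0.087 0.093 0.094]
rim slope deg al,la [2.28 0.15] z 0.0925 15138
```

Request:
apply_moves(increments=[60, 4, 0, 0, 0, 60, 3, 0, 0, 0, 60, 2, 0, 0, 0, 60, 1.3, 0, 0, 0, 60, 1.2, 0, 0, 0, 60, 0, 0, 0, 0])

```text
t: 11.0
eef_pos: [0.4524, -0.1009, 0.0786]
tool_rot: [0.011, 0.782, 0.623, -0.003]
contact_force: [-0.3, -2.2, 0.6]
gripper_width: 0.706
```

```bash
python3 - <<'E'
from h import *
go(0,-.4645,.078)
pic,Y=wr(); c=rim(Y,[.46,-.05],.086,.102);tiltrim(Y,c);cv2.imwrite("pics/w10.png",pic)
a=cv2.imread("pics/w8.png");cv2.imwrite("pics/cmp10.png",np.hstack([x[60:400,230:410] for x in (cv2.imread("pics/w4.png"),a,pic)]))
E
```

```text
at al 0.2 la -463.5 z 78.6 yaw 77.1 tilt [ 0.01 -0.02 -1.  ] F [-0.3 -2.2  0.6] shift [-0.2  1.   0.6]
spout 25435 al min [71.3 74.5 76.9] lat range [-479.  -462.8 -446.9] z [0.112 0.13  0.159]
pot [ 0.4639 -0.0454] al 56.9 la -462.7 15162 z [0.087 0.093 0.096]
rim slope deg al,la [1.42 0.05] z 0.0925 14661
```

View pics/cmp10.png

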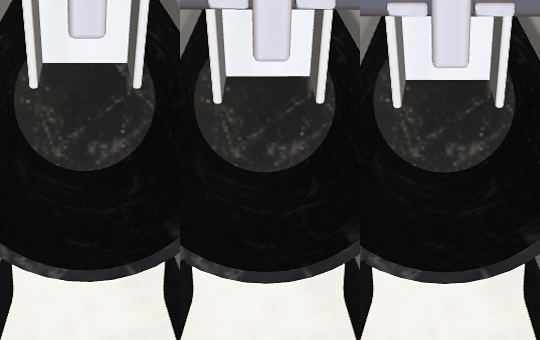

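Request:
apply_moves(increments=[60, 2, 0.3, 0, 0, 60, 2, 0.3, 0, 0, 60, 0, 0, 0, 0])

```text
t: 11.42
eef_pos: [0.4523, -0.1003, 0.0786]
tool_rot: [0.011, 0.783, 0.622, -0.005]
contact_force: [-1.4, -2.3, 0.2]
gripper_width: 0.702
```

```bash
python3 - <<'E'
from h import *
go(0,-.4645,.078)
pic,Y=wr(); c=rim(Y,[.46,-.05],.086,.102);tiltrim(Y,c);cv2.imwrite("pics/w11.png",pic)
a=cv2.imread("pics/w10.png");cv2.imwrite("pics/cmp11.png",np.hstack([x[60:400,230:410] for x in (cv2.imread("pics/w4.png"),a,pic)]))
E
```

```text
at al 0.8 la -463.3 z 78.6 yaw 77.0 tilt [ 0.006 -0.024 -1.   ] F [-1.4 -2.3  0.2] shift [-0.8  1.2  0.7]
spout 26261 al min [71.3 74.5 77. ] lat range [-479.  -462.8 -446.7] z [0.112 0.13  0.159]
pot [ 0.4641 -0.0449] al 57.4 la -462.8 15061 z [0.087 0.094 0.096]
rim slope deg al,la [1.3  0.15] z 0.0926 14673
```

View pics/cmp11.png

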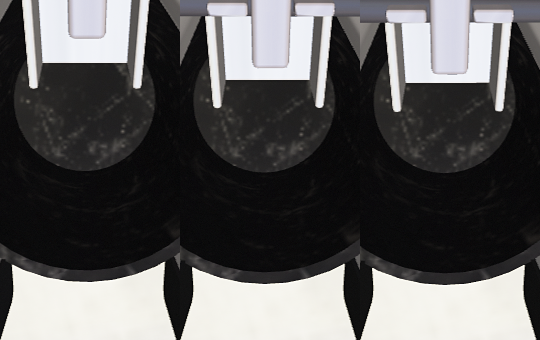

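```bash
python3 - <<'E'
from h import *
o=get_obs();print(o["q"],o["joint_torque"],o["contact_force"],o["torque"])
pic,d,X,W=cloud("side");cv2.imwrite("pics/s11.png",cv2.resize(pic[40:310,200:400],None,fx=3.2,fy=2.2*1.0,interpolation=cv2.INTER_CUBIC))
E
```

```text
[ 0.33957561  0.37288578 -0.32160736  2.16792351  0.23940437  0.62447238
 -0.3826477 ] [ -1.64698239 -41.78944588  -3.74566622 -18.46559644  -0.58262469
  -0.59717473  -0.07273175] [-1.10429712 -3.86416287  2.29122412] [-0.82187665  0.35898173  0.03925704]
```

View pics/s11.png

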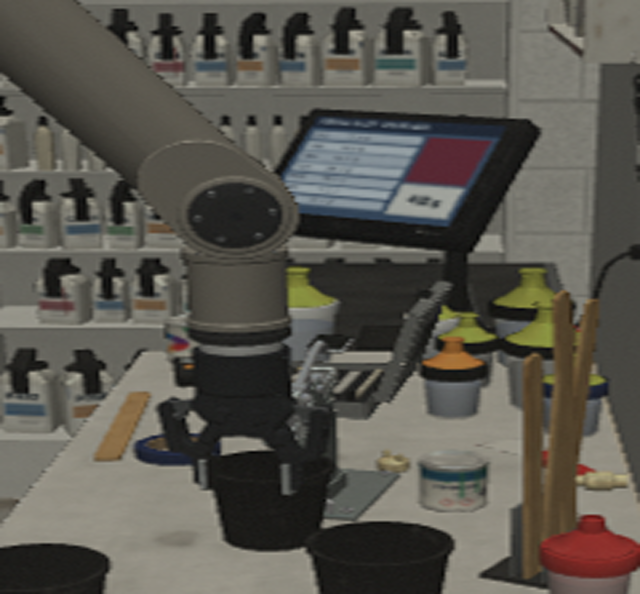

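Request:
apply_moves(increments=[60, -2, 0, 0, 0, 60, -2, 0, 0, 0, 60, -3, 0, 0, 0, 60, -5, 0, 0, 0, 60, -10, 0, 0, 0, 60, -15, 0, 0, 0, 60, -20, 0, 0, 0, 60, -20, 0, 0, 0, 60, 0, 0, 0, 0])

```text
t: 12.65
eef_pos: [0.4346, -0.1789, 0.08]
tool_rot: [0.011, 0.783, 0.622, -0.003]
contact_force: [-0.0, 0.6, -1.6]
gripper_width: 0.706
```

```bash
python3 - <<'E'
from h import *
go(0,-.4645,.078)
print(get_obs()["torque"])
pic,Y=wr(); c=rim(Y,[.46,-.05],.086,.102);tiltrim(Y,c);cv2.imwrite("pics/w12.png",pic)
a=Y[...,:2]@D;l=Y[...,:2]@N;m=(Y[...,2]>.038)&(Y[...,2]<.047)&(a>.055)&(a<.115);print(m.sum())
P=np.c_[a[m],l[m]]
from scipy.optimize import least_squares
f=lambda p:np.hypot(P[:,0]-p[0],P[:,1]-p[1])-.048
P=P[np.abs(f([.0555,-.463]))<.006]
print(least_squares(f,[.055,-.463],loss="soft_l1",f_scale=.001).x,len(P))
pic,d,X,W=cloud("top");rim(X,[.463,-.046]);cv2.imwrite("pics/t12.png",cv2.resize(pic[190:340,190:420],None,fx=3.4,fy=3.4))
E
```

```text
at al -79.8 la -463.2 z 80.0 yaw 77.0 tilt [ 0.008 -0.022 -1.   ] F [-0.   0.6 -1.6] shift [79.8  0.8  0.5]
[ 0.0144929  -0.0678887   0.01948401]
pot [ 0.4636 -0.0467] al 55.5 la -462.6 8925 z [0.088 0.093 0.094]
rim slope deg al,la [-3.24  0.22] z 0.0899 9580
0
[ 0.055 -0.463] 0
pot [ 0.4629 -0.0454] al 56.6 la -461.7 431 z [0.087 0.093 0.097]
```

View pics/w12.png

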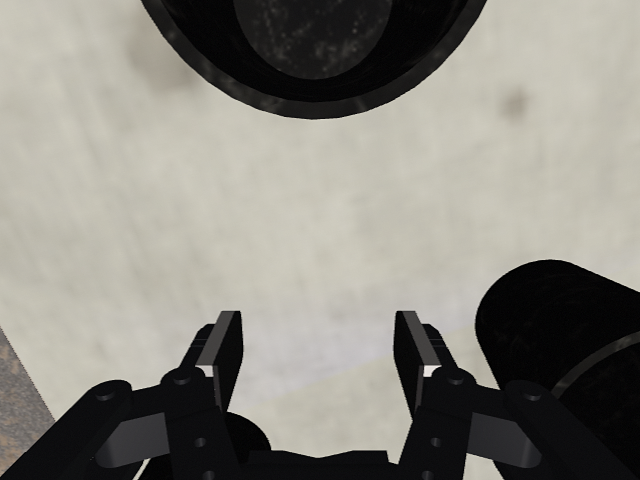

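View pics/t12.png

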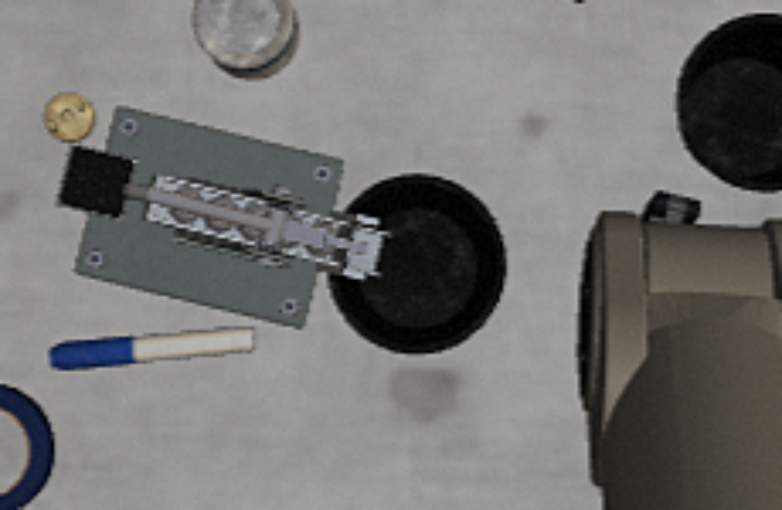

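Request:
apply_moves(increments=[30, 0, 0, -50, 0, 0, 0, 0, -50, 0, 0, 0, 0, -50, 0, 0, 0, 0, -50, 0, 0, 40, 0, 0, 0, 0, 40, 0, 0, 0, 0, 40, 0, 0, 0, 0, 40, 0, 0, 0, 0, 40, 0, 0, 0, 0, 40, 0, 0, 0, 0, 40, 0, 0, 0, 0, 0, 0, 0, 0])

```text
t: 14.25
eef_pos: [0.4942, 0.1207, 0.2826]
tool_rot: [0.01, 0.776, 0.63, -0.001]
contact_force: [-0.4, -0.7, -0.3]
gripper_width: -0.003
```

```bash
python3 - <<'E'
from h import *
go(.234,-.4627,.230)
print(get_obs()["gripper_width"])
E
```

```text
at al 225.6 la -456.0 z 282.6 yaw 78.1 tilt [ 0.012 -0.017 -1.   ] F [-0.4 -0.7 -0.3] shift [ 9.   6.  52.5]
-0.002698727606489146
```

Request:
apply_moves(increments=[0, 9, 6, 25, 0.7, 0, 0, 0, 27, 0, 0, 0, 0, 8, 0, 0, 0, 0, 0, 0])

```text
t: 14.75
eef_pos: [0.5022, 0.1275, 0.2216]
tool_rot: [0.011, 0.78, 0.626, -0.001]
contact_force: [0.6, 0.5, 1.0]
gripper_width: -0.002
```

```bash
python3 - <<'E'
from h import *
go(.234,-.4627,.198)
pic,d,X,W=cloud("side");cv2.imwrite("pics/s13.png",cv2.resize(pic[120:330,220:380],None,fx=4.5,fy=2.85*1,interpolation=cv2.INTER_CUBIC))
pic,d,X,W=cloud("wrist");cv2.imwrite("pics/w13.png",pic)
pic,d,X,W=cloud("top");cv2.imwrite("pics/t13.png",cv2.resize(pic[190:340,190:420],None,fx=3.4,fy=3.4))
E
```

```text
at al 234.0 la -462.3 z 221.6 yaw 77.5 tilt [ 0.012 -0.018 -1.   ] F [0.6 0.5 1. ] shift [ 0.4  0.1 23.6]
```

View pics/s13.png

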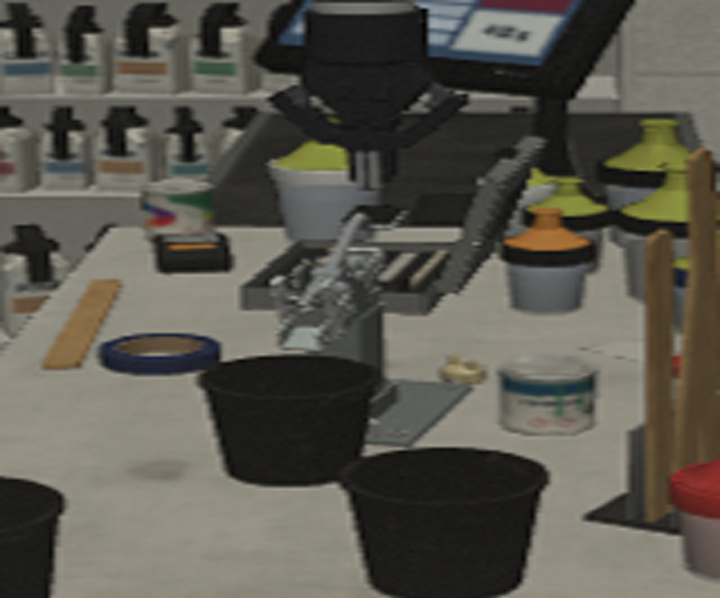

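View pics/w13.png

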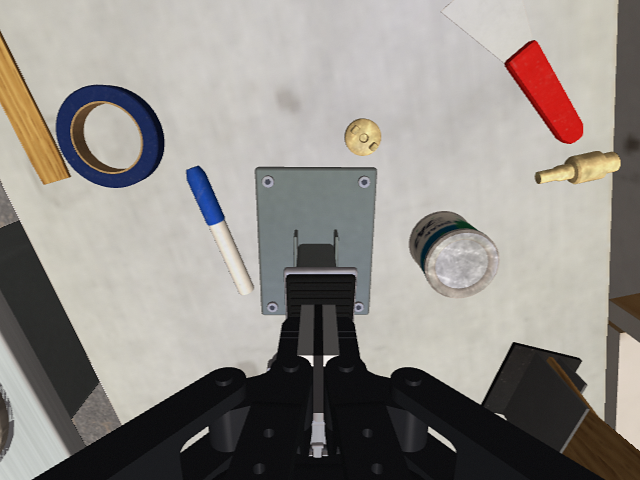

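View pics/t13.png

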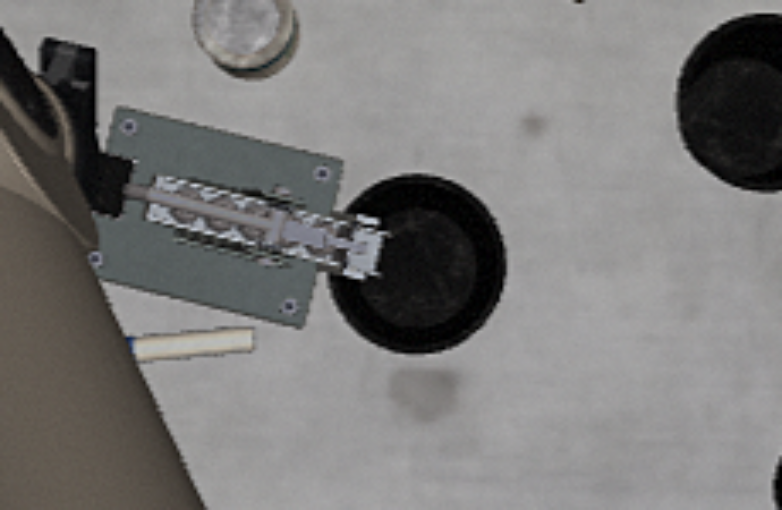

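Request:
apply_moves(increments=[0, 0, 0, 20, 0, 0, 0, 0, 16, 0, 0, 0, 0, 14, 0, 0, 0, 0, 12, 0, 0, 0, 0, 8, 0, 0, 0, 0, 6, 0])

```text
t: 15.65
eef_pos: [0.5075, 0.1288, 0.1529]
tool_rot: [0.014, 0.78, 0.626, 0.003]
contact_force: [-25.1, -8.0, 76.7]
gripper_width: 0.002
```

Request:
apply_moves(increments=[0, 0, 0, -2, 0, 0, 0, 0, 0, 0])

```text
t: 15.9
eef_pos: [0.5076, 0.1292, 0.1579]
tool_rot: [0.016, 0.78, 0.626, 0.003]
contact_force: [-0.9, 0.5, 4.6]
gripper_width: -0.001
```

```bash
python3 - <<'E'
from h import *
go(.234,-.4627,.155)
pic,d,X,W=cloud("top");cv2.imwrite("pics/t14.png",cv2.resize(pic[190:340,190:420],None,fx=3.4,fy=3.4))
E
```

```text
at al 236.8 la -467.2 z 157.9 yaw 77.5 tilt [ 0.025 -0.02  -0.999] F [-0.9  0.5  4.6] shift [-2.7 -4.6  2.8]
```

View pics/t14.png

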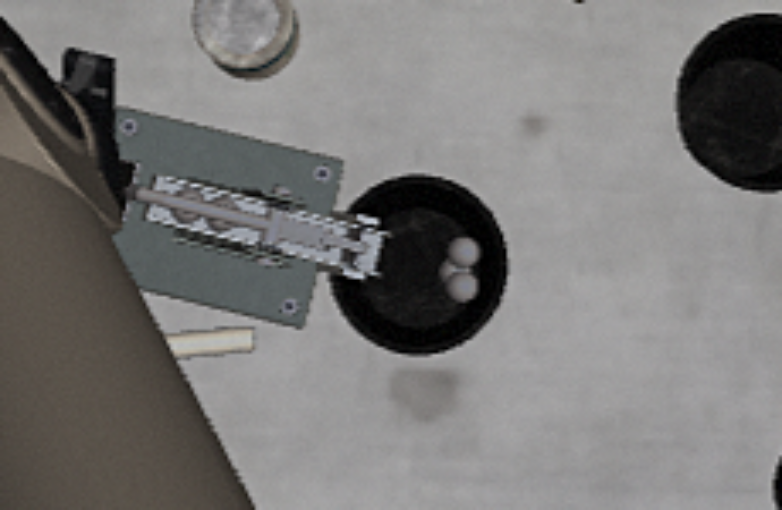

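Request:
apply_moves(increments=[0, 0, 0, 1.5, 0, 0, 0, 0, 1, 0])

```text
t: 16.2
eef_pos: [0.5077, 0.1291, 0.1561]
tool_rot: [0.016, 0.78, 0.626, 0.003]
contact_force: [-5.4, 0.7, 14.7]
gripper_width: -0.002
```

```bash
python3 - <<'E'
from h import *
go(.234,-.4627,.155)
pic,d,X,W=cloud("top");cv2.imwrite("pics/t15.png",cv2.resize(pic[235:300,225:345],None,fx=6.5,fy=6.5,interpolation=cv2.INTER_CUBIC))
for t in ["ball_1"]:
    for r in outline_of("top",t):
        m=r["pixels"];P=X[m];print(r["p"],np.round(r["extent"]),np.round(np.nanmedian(P,0),3))
E
```

```text
at al 236.7 la -467.3 z 156.1 yaw 77.5 tilt [ 0.025 -0.021 -0.999] F [-5.4  0.7 14.7] shift [-2.7 -4.7  1. ]
0.57 [319. 265.  13.  14.] [ 0.464 -0.059  0.021]
0.56 [242. 254.   4.   4.] [0.484 0.082 0.163]
0.51 [253. 253.   6.   4.] [0.482 0.062 0.158]
```

View pics/t15.png

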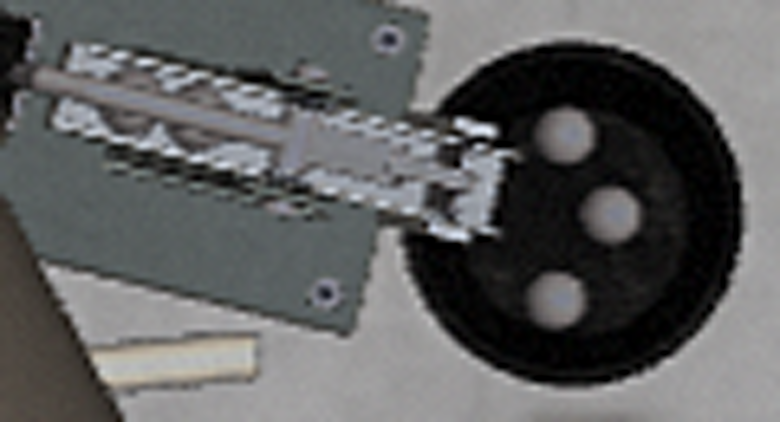

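Three balls lie in the pot (crop pixels 566,135; 611,215; 556,300) and two remain up the chute. I'm releasing the lever now.

Request:
apply_moves(increments=[0, 0, 0, -25, 0, 0, 0, 0, -40, 0, 0, 0, 0, -40, 0, 0, 0, 0, -30, 0, 0, 0, 0, 0, 0, 0, 0, 0, 0, 0, 0, 0, 0, 0, 0])

```text
t: 17.18
eef_pos: [0.504, 0.1267, 0.2902]
tool_rot: [0.017, 0.781, 0.624, -0.001]
contact_force: [-0.1, 0.7, -0.2]
gripper_width: 0.002
```

Request:
apply_moves(increments=[0, 40, -40, 0, 0, 0, 40, -40, 0, 0, 0, 40, -40, 0, 0, 0, 0, 0, 0, 0])

```text
t: 17.68
eef_pos: [0.4103, 0.2718, 0.2797]
tool_rot: [0.016, 0.782, 0.623, -0.004]
contact_force: [-0.4, -1.3, 0.1]
gripper_width: 0.0
```

```bash
python3 - <<'E'
from h import *
go(.234,-.4627,.155)
pic,d,X,W=cloud("top");cv2.imwrite("pics/t16.png",cv2.resize(pic[205:305,200:345],None,fx=5.5,fy=5.5,interpolation=cv2.INTER_CUBIC))
rim(X,[.463,-.046])
for t in ["ball_1","tin","marker","air_cap","red_cup"]:
    for r in outline_of("top",t)[:5]:
        P=X[r["pixels"]];print(t,round(r["p"],2),np.round(r["extent"]),np.round(np.nanmedian(P,0),3))
a=X[...,:2]@D;l=X[...,:2]@N;m=(a>.21)&(a<.255)&(abs(l+.4625)<.02)&(X[...,2]>.1);print("pad z",np.nanmedian(X[...,2][m]))
pic,d,X,W=cloud("side");cv2.imwrite("pics/s16.png",cv2.resize(pic[150:330,220:380],None,fx=4.5,fy=3.3,interpolation=cv2.INTER_CUBIC))
E
```

```text
at al 354.8 la -341.2 z 279.7 yaw 77.1 tilt [ 0.014 -0.031 -0.999] F [-0.4 -1.3  0.1] shift [-116.7  119.5  130.4]
pot [ 0.4627 -0.0464] al 55.6 la -461.6 425 z [0.087 0.093 0.096]
ball_1 0.62 [310. 257.   7.   4.] [ 0.49  -0.041  0.022]
ball_1 0.57 [309. 282.   8.  10.] [ 0.437 -0.04   0.022]
ball_1 0.47 [318. 266.   8.  10.] [ 0.463 -0.06   0.022]
tin 0.76 [264. 197.  34.  32.] [0.609 0.061 0.06 ]
marker 0.91 [234. 290.  63.  11.] [0.41  0.12  0.016]
air_cap 0.45 [210. 226.  16.  13.] [0.554 0.175 0.015]
red_cup 0.69 [404. 151.  33.  40.] [ 0.705 -0.227  0.084]
pad z 0.19755247241481633
```

View pics/t16.png

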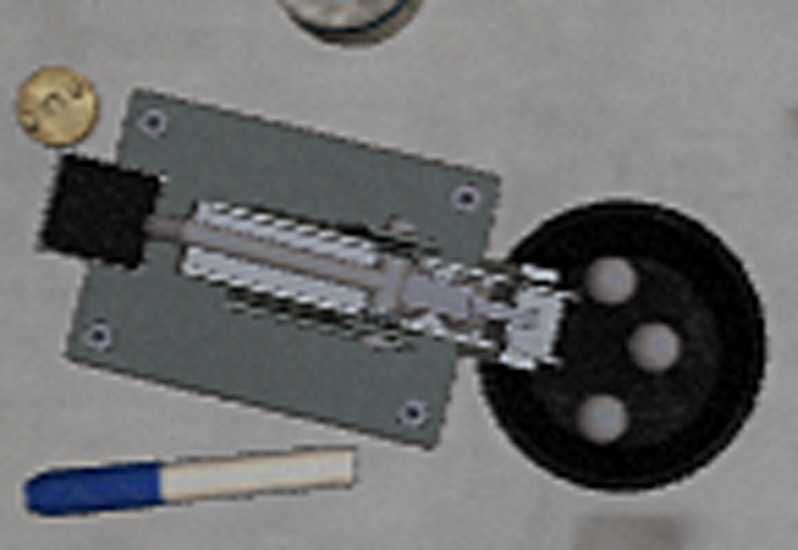

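View pics/s16.png

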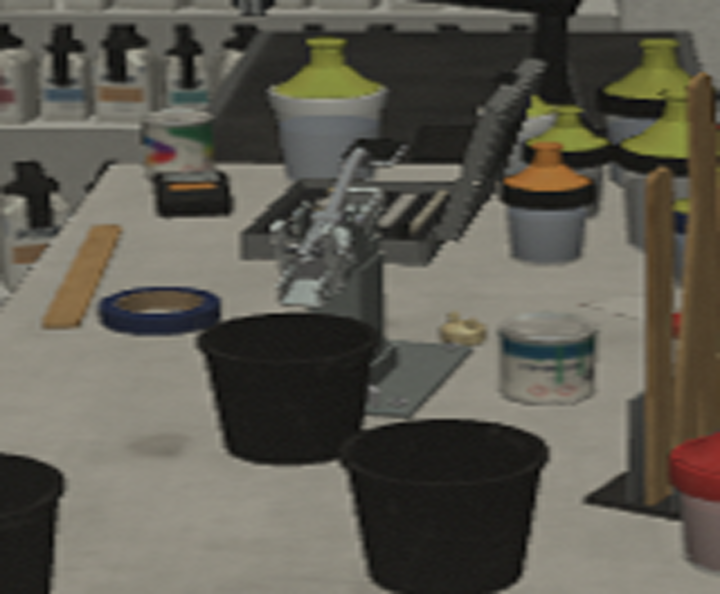

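```bash
python3 - <<'E'
from h import *
for i in range(3):
    pic,d,X,W=cloud("top");rim(X,[.463,-.046])
    for r in outline_of("top","pot")[:3]: print(round(r["p"],2),np.round(r["extent"],1))
E
python3 -c "
import cv2,numpy as np
a=cv2.imread('pics/t12.png');b=cv2.imread('pics/t13.png')
print(a.shape)
from sys import path
path.insert(0,'.')
from h import *
p,_=read_camera('top');c=cv2.resize(p[190:340,190:420],None,fx=3.4,fy=3.4)
g=lambda x:np.median(np.median(x[330:360,380:460].min(2).astype(float),1)[:]) 
for x in (a,b,c):
    col=x[:,:,1].astype(int); print([int(np.argmax(col[r,420:]>90))+420 for r in (230,260,290,320)],[int(np.argmax(col[300:,k]>90))+300 for k in (380,420,460)])
"
```

```text
pot [ 0.4626 -0.0465] al 55.6 la -461.6 432 z [0.087 0.093 0.097]
0.89 [444.  337.6  52.7  52.2]
0.73 [414.8 220.1  52.4  53.3]
0.58 [312.3 268.2  55.4  48.2]
pot [ 0.4626 -0.0464] al 55.7 la -461.6 425 z [0.087 0.093 0.097]
0.98 [414.  220.9  54.6  53.3]
0.96 [314.2 267.7  50.9  51. ]
0.6 [444.6 336.4  53.4  51.8]
pot [ 0.4626 -0.0464] al 55.6 la -461.6 430 z [0.087 0.093 0.096]
0.84 [444.1 337.8  53.6  54.1]
0.75 [415.1 220.4  52.   48.5]
0.74 [312.4 268.7  56.4  51.6]
(510, 782, 3)
[500, 507, 503, 487] [347, 354, 344]
[500, 507, 503, 486] [347, 354, 343]
[420, 431, 505, 490] [347, 356, 346]
```

```bash
python3 - <<'E'
from h import *
print(hand_in(),get_obs()["t"])
E
```

```text
the job is handed in; nothing more can be done
the job is handed in; nothing more can be done
```

I pushed the leftmost black pot along the bench to the curved stop. I then pressed the lever to its hard stop, watched three balls roll into the pot, and let the lever spring back. The job was handed in after about 19 s, with the robot clear of everything.

Last checks:
- **Balls:** three steel balls are in the pot. While the lever was down, I could see the other two still held in the chute. After release, the lever hides them from the top camera, so I did not see them again at the gate.
- **Lever:** the pad is back at 197.5 mm, its rest height.
- **Pot:** it stands upright. Its centre is about 1 mm from cup_place as fitted from the curved stop; the camera estimates of that point spread over about 3 mm. The balls dropping in seem to have knocked the pot back by about 1 mm, and I left it there.
- **Other things:** the tin, marker, air cap and red cup are where they were to within a few millimetres, which is camera noise.

**Excess force:** on reaching the hard stop, the fingertips briefly pressed the pad with about 80 N. That is below the 120 N wrist limit, and I eased off at once. It was the fingertips and not the gripper body, so I don't think the 40 N limit applies, but I could not confirm that.

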